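# Hang the windowed mounting bracket on the folding hook

## Robot

A 6-joint arm with a two-finger parallel gripper is mounted at the origin on the work surface. World frame = base frame: x ahead of the robot, y to its left, z up, the work surface at z = 0. Lengths are in m, angles in degrees, forces in N, time in s.
With the tool pointing down it reaches from about 0.375 to 0.75 m from the base axis. Payload 9 kg.
Tool frame: the origin (TCP) lies where the fingers leave the gripper's body, on its centre line; the fingertips stand 73 mm ahead of it and the grasp point (between the pads) lies 54 mm ahead of it (robot.tip_reach is the distance from the TCP to the fingertips, in m); z points along the fingers, y is the direction in which the jaws open and shut (so a half turn about z gives the same grasp; the last joint's range is limited). The gripper opens to 85 mm and grips with 20 to 120 N. Pads are 22 mm wide; open, the fingers measure 114 mm over their backs; the gripper's body (76 mm by 85 mm) begins 54 mm behind the grasp point. The pads swing forward as they close: fully open they stand 13 mm farther back than shut.
Start: joints at [54.849, 5.964, 5.575, 89.605, 0, 77.527], TCP at [0.231, 0.554, 0.304] pointing down, gripper open.
Joint ranges: [-171.21, 171.21], [-48.23, 106.86], [-62.78, 66.21], [-105.2, 120.99], [-86.42, 89.51], [-180, 180]. Speed limits (degrees/s): [127.2, 127.2, 147.25, 180, 180, 180].

## Interface

Orientations are given as [roll, pitch, yaw] about the fixed x, y, z axes, in that order (R = Rz(yaw) Ry(pitch) Rx(roll)).
In Python, from plant import robot gives the robot as it stands. Calls block until the motion is done:
- robot.move_pose(position, orientation): joint-space move of the TCP to a pose.
- robot.line_to(position, vel=0.15, rotation=None, guard=None): straight line of the TCP; rotation=None keeps the orientation; vel is the mean speed in m/s. With guard (N) it stops when the force on the tool has changed by that much, and returns True; else False.
- robot.goto_joints(angles): joint-space move.
- robot.set_gripper(opening): finger opening in m; the grip force is fixed at half the most; returns when the fingers have stopped.
- robot.pause(seconds).
- robot.ik(position, orientation): joint angles nearest the present ones, or None.
- robot.observe(): the state.
- robot.grab_frame(name): name is "side" or "top" or "wrist"; returns the picture (480x640x3 uint8, blue, green, red); there is no depth.
- robot.get_calibration(name): a dict with "vertical_fov" (degrees; the focal length in pixels is half the picture's height over the tangent of half this angle, whatever the lens; pixels are square), "cx", "cy" (the principal point, pixels), "k1" (the pictures are not rectified: a ray, as slopes to the right and down, at radius r is drawn at 1 + k1 r^2 times it, then the intrinsics apply), "rvec" (rotation vector, rad) and "tvec" (3), from world to camera coordinates, as OpenCV has them. Camera axes: x right, y down, z forward; pixel columns grow to the right and rows downward; lengths in m; the calibration is good to about 2 mm. A picture is of the moment at which its call begins: read the wrist's pose just before it. get_calibration takes no time and is no camera call; for the wrist camera it gives the pose at the moment of the call.
A pose or a line that the arm cannot do raises robot.IKError and nothing moves.
- robot.job_done(): hands the job in, once; it reports no verdict.
The state is a dict: "time": time; "q": joint angles; "qvel": joint speeds; "joint_torque": joint torques, N m; "tool_pos": TCP position; "tcp_rot": TCP orientation; "ft_force": force on the tool from outside, world axes, zero at the start; "torque": the same for the moment, N m; "gripper_width": finger opening in m.
Only numpy, scipy, OpenCV 4.12 (cv2) and the standard library are available. Lean on these libraries where they do the work, as an engineer would, in place of code of your own. Each camera call takes 0.05 s, during which the arm holds its last target.

## Task

Swing the rack's folding hook out from the board until it sticks straight out, then hang the wide bracket with the window on it, so that the hook's arm goes through the window, between the board and the upturned end, and let go. Leave the narrow solid bracket standing where it is.

Things in the scene. Friction and masses are not known exactly. Their poses are not given: they have to be found in the camera images.
- hook (a joint): Folding hook's angle, rad: 0 = flat along the board, 1.571 = straight out (stop). Opens counter-clockwise seen from above, about an upright hinge; starts at 0 to 0.3; stays where left (0.2 N m friction, no spring). White pegboard on the robot's left, 280 long, 12 thick, 176 mm high (its rim just under the arm); its face is 22 mm from the hinge axis; foot and struts behind it.
- hook_tip (a point): Grip point on the upright round pin (14 mm thick) at the free end of the steel hook, 12 mm below the pin's top. The hook's level round arm, 10 mm thick, has its axis 24 mm below this point, 180 mm above the bench. The frame turns with the hook: x runs along the arm from hinge to pin, z up. The hinge axis is 140 mm from here along -x and stays put.
- bracket_mid (a point): Centre of the wide aluminium bracket (0.2 to 0.42 kg) standing on the bench: upright plate 84 mm wide (y), 12 thick (x), 124 high in all; foot 50 (x) by 84 by 8 mm. Window 56 mm wide, from 48 below to 28 mm above this point, upper corners bevelled. Above it a solid top bar 34 mm high: pinch its 12 mm near the top, fingers above the window. Hung, the arm touches the bar's underside.
- plain_mid (a point): Centre (half-way up) of the bystander bracket: same metal, but narrower and lower, a solid plate with no window: 50 mm wide (along y), 12 mm thick (along x), 98 mm high in all, on a foot 50 by 50 by 8 mm. To be left standing. The two brackets' places may be swapped.
There are look-alikes about, which are no part of the job. Leave any blue or yellow look-alike of the part that bears bracket_mid alone. What is shaped like the part that bears plain_mid but orange is not meant.

How it is judged:
By the outcome, as a careful person would: the job done as asked, in the order asked, and still so for the second after the job is handed in, with the robot touching nothing.
It also fails if it takes over 54 s, if anything falls off the work surface, if the arm or the gripper's body presses on something with over 40 N, if the wrist force passes 120 N, or if a joint passes its speed limit or range.

## Working session

There is one attempt and no reset: what is moved stays moved. The work goes in short steps, each a Python script; the robot and the scene stay as the last script left them, time stands still between calls to the robot, and variables do not carry over. Pictures are saved under pics/ and viewed, and the job is handed in when it is done.

```bash
ls; mkdir -p pics; python3 - <<'E'
from plant import robot
import cv2,numpy as np
print(robot.observe())
for n in ("side","top","wrist"):
    c=robot.get_calibration(n); print(n,c)
    R=cv2.Rodrigues(np.array(c["rvec"],float))[0]; print("campos",-R.T@np.array(c["tvec"]),"fwd",R[2])
    cv2.imwrite(f"pics/a_{n}.png",robot.grab_frame(n))
E
```

```text
pics
{'time': 0.0, 'q': array([5.48478447e+01, 5.99913423e+00, 5.52680499e+00, 8.96033697e+01,
       2.10250050e-03, 7.75263047e+01]), 'qvel': array([-0.05422495,  0.00439693,  0.06106749,  0.08739186,  0.04040209,
        0.01471248]), 'joint_torque': array([-4.21918621e-04, -5.56929660e+01,  5.03650653e+01,  1.67560863e-02,
       -2.03595800e-04, -2.37283678e-05]), 'tool_pos': array([0.2311873 , 0.55342308, 0.30311454]), 'tcp_rot': array([-1.79926542e+02, -1.84031912e-02,  1.57321527e+02]), 'ft_force': array([-0.67802844,  0.25821125,  0.54641169]), 'torque': array([ 0.00217296,  0.04158162, -0.03078025]), 'gripper_width': 0.08496424826496311}
side {'vertical_fov': 52.52634597749818, 'cx': 316.0011989060081, 'cy': 235.7424045073724, 'k1': 0.02635184599475405, 'rvec': array([ 2.36841751, -0.34665328,  0.12722488]), 'tvec': array([-0.51072614,  0.14643453,  1.10048268])}
campos [ 0.31273758 -0.76482505  0.90032452] fwd [ 0.18900807  0.65624033 -0.73049612]
top {'vertical_fov': 45.38280715504924, 'cx': 327.14282362134264, 'cy': 241.50583178208385, 'k1': -0.06440602619031212, 'rvec': array([ 2.12846843, -2.17023207,  0.18589034]), 'tvec': array([-0.07093949,  0.55135935,  1.19933607])}
campos [ 0.35911074 -0.05714577  1.27090927] fwd [ 0.1535206  -0.01971068 -0.98794884]
wrist {'vertical_fov': 64.41454960325991, 'cx': 318.94875662413534, 'cy': 233.33426084275462, 'k1': 0.013164937534778555, 'rvec': array([-2.38883931, -1.59295136, -0.24772485]), 'tvec': array([-0.59976817, -0.04065281,  0.37941526])}
campos [0.15943027 0.58405765 0.3725441 ] fwd [ 0.28204306 -0.11940792 -0.95194194]
```

View pics/a_side.png

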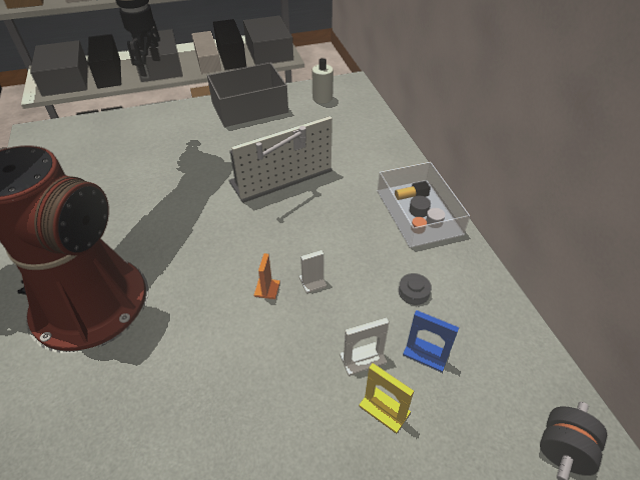

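View pics/a_top.png

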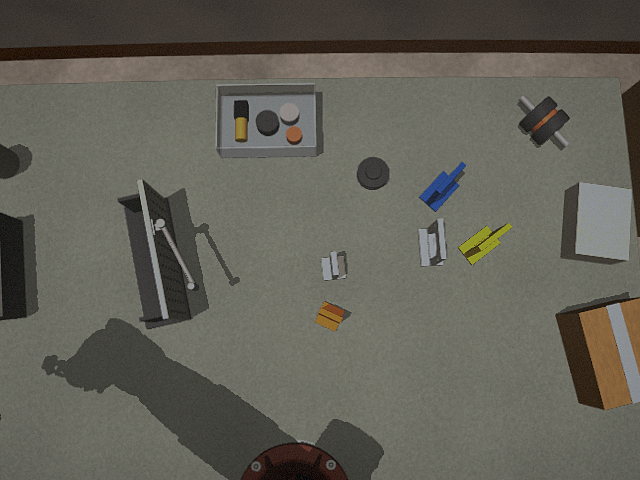

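View pics/a_wrist.png

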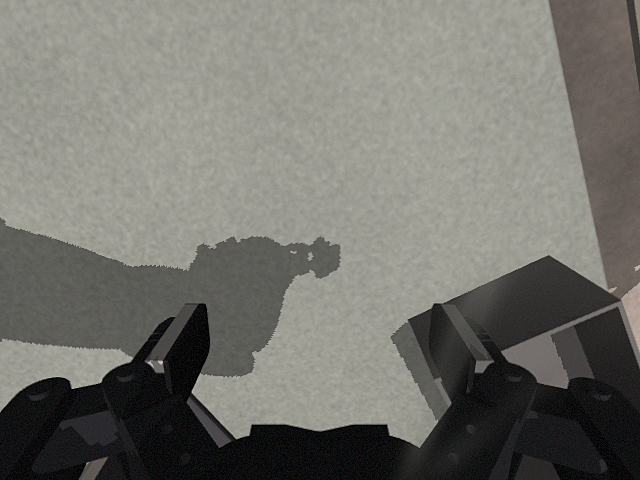

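The hook starts nearly folded along the board. The wide white bracket is at about top (432,243) and the narrow white one at about (334,265). I'll zoom in and set up ray-casting helpers.

```bash
cat > h.py <<'E'
import cv2,numpy as np
def cam(c):
    f=240/np.tan(np.radians(c["vertical_fov"])/2)
    R=cv2.Rodrigues(np.array(c["rvec"],float))[0]; t=np.array(c["tvec"],float)
    K=np.array([[f,0,c["cx"]],[0,f,c["cy"]],[0,0,1]]); D=np.array([c["k1"],0,0,0,0])
    return K,D,R,t
def ray(c,uv):
    K,D,R,t=cam(c)
    p=cv2.undistortPoints(np.array([[uv]],float),K,D)[0,0]
    d=R.T@np.array([p[0],p[1],1]); return -R.T@t,d/np.linalg.norm(d)
def onz(c,uv,z):
    o,d=ray(c,uv); return o+d*(z-o[2])/d[2]
def tri(pairs):
    A=np.zeros((3,3));b=np.zeros(3)
    rs=[ray(c,uv) for c,uv in pairs]
    for o,d in rs:
        P=np.eye(3)-np.outer(d,d);A+=P;b+=P@o
    x=np.linalg.solve(A,b)
    return x,[float(np.linalg.norm((np.eye(3)-np.outer(d,d))@(x-o))) for o,d in rs]
def proj(c,X):
    K,D,R,t=cam(c)
    return cv2.projectPoints(np.atleast_2d(np.array(X,float)),cv2.Rodrigues(R)[0],t,K,D)[0][:,0]
E
python3 - <<'E'
import cv2
def z(n,x,y,w,h,o,s):
    i=cv2.imread(f"pics/a_{n}.png")[y:y+h,x:x+w]; cv2.imwrite(f"pics/{o}.png",cv2.resize(i,None,fx=s,fy=s,interpolation=cv2.INTER_CUBIC))
z("side",220,100,130,110,"z1",6)
z("top",110,170,160,160,"z2",3.75*1)
z("side",290,240,180,200,"z3",3)
z("top",310,150,210,190,"z4",3)
E
```

```text
(no output)
```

View pics/z1.png

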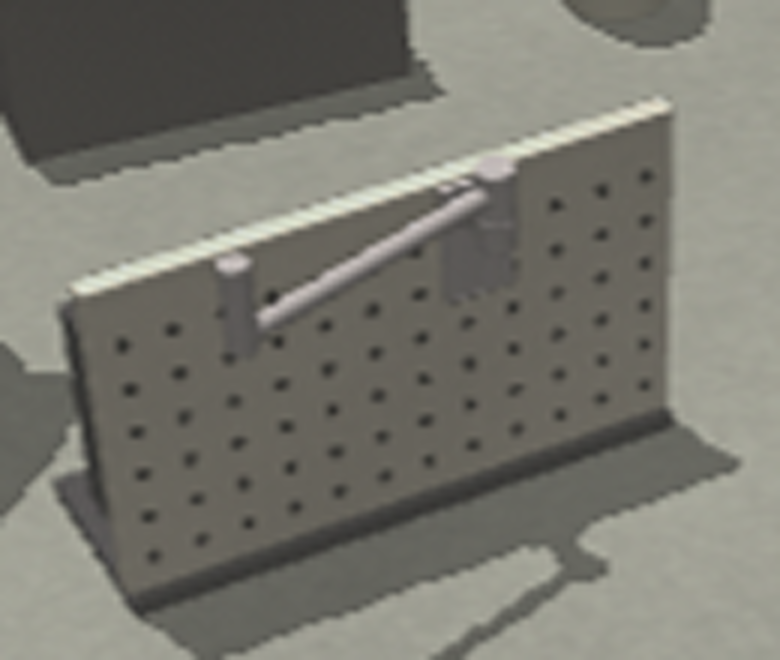

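View pics/z2.png

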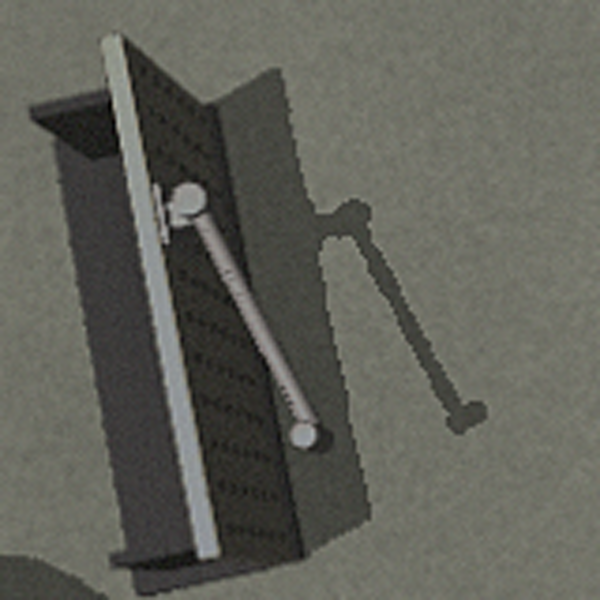

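View pics/z3.png

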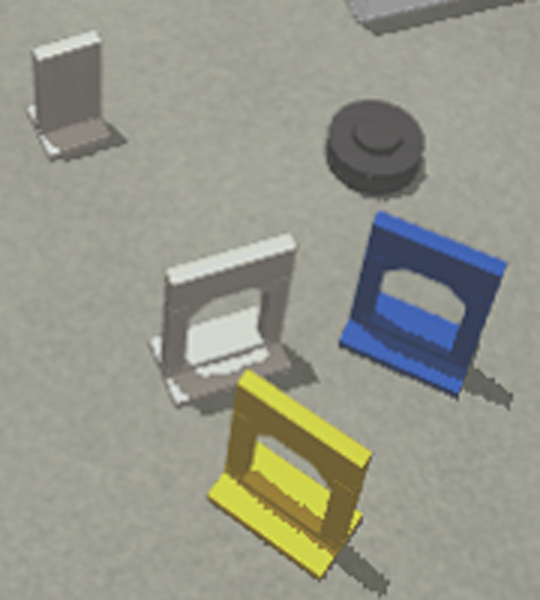

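View pics/z4.png

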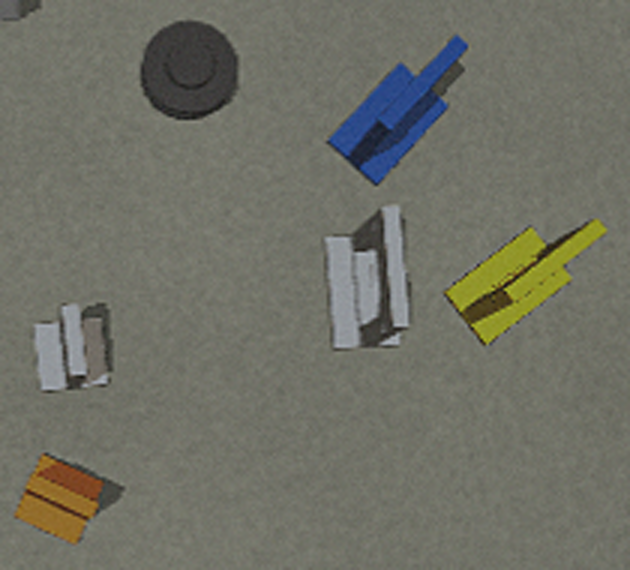

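Pin top is at about top (191,285) / side (259,144). The hinge is at about top (160,223) / side (302,128). Triangulating these, plus the bar corners.

```bash
python3 - <<'E'
from plant import robot
from h import *
T=robot.get_calibration("top");S=robot.get_calibration("side")
def t2(x,y):return (110+x/3.75,170+y/3.75)
def s1(x,y):return (220+x/6,100+y/6)
def s3(x,y):return (290+x/3,240+y/3)
def t4(x,y):return (310+x/3,150+y/3)
P={}
for n,a,b in [("pin",t2(304,433),s1(234,263)),("hinge",t2(188,198),s1(494,168)),
 ("rimNear",t2(208,556),s1(78,290)),("rimFar",t2(112,38),s1(664,102)),
 ("barL",t4(392,206),s3(291,240)),("barR",t4(399,328),s3(168,276)),
 ("plainL",t4(70,304),s3(98,38)),("plainR",t4(77,376),s3(36,53))]:
    P[n],e=tri([(T,a),(S,b)]); print(n,P[n].round(4),np.round(e,4))
d=P["pin"]-P["hinge"];print("hook",np.hypot(*d[:2]),np.degrees(np.arctan2(d[1],d[0])))
d=P["rimNear"]-P["rimFar"];print("board",np.hypot(*d[:2]),np.degrees(np.arctan2(d[1],d[0])))
d=P["barL"]-P["barR"];print("bar",np.hypot(*d[:2]),np.degrees(np.arctan2(d[1],d[0])))
for k in [(384,206),(400,206),(408,328),(390,328)]: print(onz(T,t4(*k),.124).round(4))
for k in [(326,237),(352,237),(334,348),(358,348)]: print("foot",onz(T,t4(*k),.008).round(4))
for k in [(104,38),(122,36),(200,558),(219,556)]: print("rim",onz(T,t2(*k),.176).round(4))
E
```

```text
pin [0.4461 0.1742 0.2135] [0.0001 0.0001]
hinge [0.5694 0.241  0.1888] [0. 0.]
rimNear [0.3885 0.2313 0.1722] [0.0007 0.0007]
rimFar [0.659  0.2874 0.1745] [0.0004 0.0004]
barL [ 0.5801 -0.3134  0.1237] [0.0004 0.0004]
barR [ 0.4975 -0.3146  0.1215] [0.0007 0.0007]
plainL [ 0.5212 -0.093   0.0934] [0.0001 0.0001]
plainR [ 0.472  -0.0967  0.097 ] [0.001 0.001]
hook 0.1402475133852223 -151.54068944490407
board 0.2762900889407893 -168.27374451933056
bar 0.08261025522185345 0.804248105449449
[ 0.5805 -0.3079  0.124 ]
[ 0.5803 -0.3189  0.124 ]
[ 0.4964 -0.32    0.124 ]
[ 0.4967 -0.3078  0.124 ]
foot [ 0.58   -0.2884  0.008 ]
foot [ 0.5797 -0.3079  0.008 ]
foot [ 0.4965 -0.2905  0.008 ]
foot [ 0.4961 -0.3085  0.008 ]
rim [0.6582 0.2912 0.176 ]
rim [0.6591 0.2818 0.176 ]
rim [0.3867 0.2344 0.176 ]
rim [0.3876 0.2247 0.176 ]
```

Hook angle is about 0.29 rad, with straight out at a world direction of about -78.3°. The wide bracket's bar is centred at about (0.5385, -0.314) with its width along x. Next I'll cage the pin with the jaws tangential.

```bash
python3 - <<'E'
from plant import robot
from h import *
T=robot.get_calibration("top")
for n,k in [("yel",(525,290)),("yel",(603,225)),("blu",(463,45))]: print(n,onz(T,(310+k[0]/3,150+k[1]/3),.124).round(3))
H=np.array([.5694,.241]); a0=-151.5
def pose(a,r=.14,z=.264):
    return [H[0]+r*np.cos(np.radians(a)),H[1]+r*np.sin(np.radians(a)),z]
for a in (a0,-110,-78,-72): print(robot.ik(pose(a),[180,0,a]))
robot.set_gripper(.036)
robot.move_pose(pose(a0,z=.325),[180,0,a0])
print(robot.line_to(pose(a0,z=.265),vel=.08,guard=8))
o=robot.observe();print(o["time"],o["tool_pos"],o["gripper_width"],o["ft_force"])
cv2.imwrite("pics/b_wrist.png",robot.grab_frame("wrist"));cv2.imwrite("pics/b_side.png",cv2.resize(robot.grab_frame("side")[80:240,180:390],None,fx=3,fy=3))
E
```

```text
yel [ 0.521 -0.402  0.124]
yel [ 0.565 -0.459  0.124]
blu [ 0.694 -0.369  0.124]
[  5.62592952 -15.65015689 -19.07864244  86.57151446   0.
 -22.87407048]
[ -2.22413449  -6.04316516 -10.57376537  85.4693998    0.
 -72.22413449]
[  -2.45492891    7.00947898    2.54590613   85.53642715    0.
 -104.45492891]
[  -2.04067849    9.57686818    5.33927769   85.76240952    0.
 -110.04067849]
False
3.1917 [0.44655448 0.17420456 0.26550629] 0.036121585554468955 [-0.32140323  0.23586802 -0.29755984]
```

View pics/b_wrist.png

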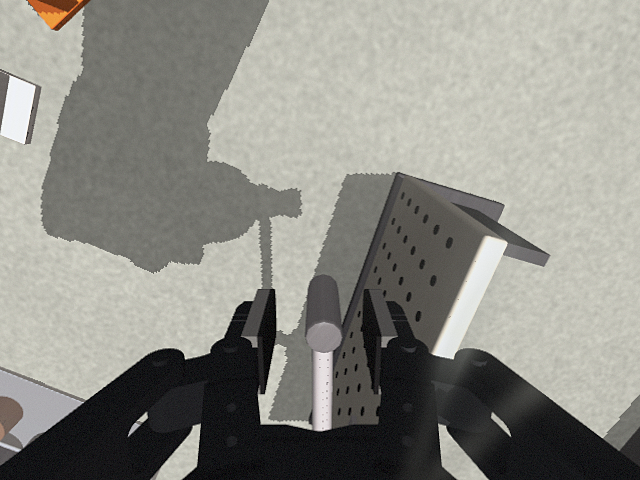

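View pics/b_side.png

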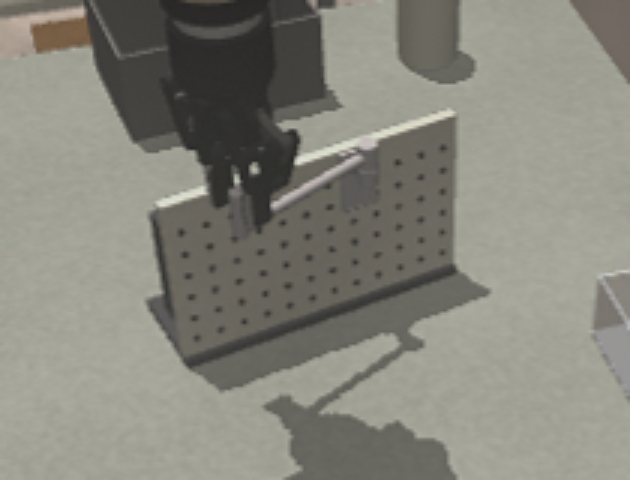

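The pin at wrist (323,335) is centred between the pads. Swinging it out now.

```bash
python3 - <<'E'
from plant import robot
from h import *
H=np.array([.5694,.241])
def pose(a,r=.14,z=.265):
    return [H[0]+r*np.cos(np.radians(a)),H[1]+r*np.sin(np.radians(a)),z]
robot.set_gripper(.022)
for a in [-140,-128,-116,-104,-93,-84]:
    g=robot.line_to(pose(a),vel=.08,rotation=[180,0,a],guard=20)
    o=robot.observe();print(a,g,round(o["time"],2),o["ft_force"].round(1))
    if g: break
for a in [-80,-78,-76,-74,-72,-70]:
    g=robot.line_to(pose(a),vel=.03,rotation=[180,0,a],guard=10)
    o=robot.observe();print(a,g,round(o["time"],2),o["ft_force"].round(1),o["tool_pos"].round(4))
    if g or np.linalg.norm(o["ft_force"][:2])>12: break
cv2.imwrite("pics/c_wrist.png",robot.grab_frame("wrist"))
E
```

```text
-140 False 4.08 [0.  0.4 0.3]
-128 False 4.6 [-0.4 -0.1 -0.2]
-116 False 5.12 [0.1 0.7 0.6]
-104 False 5.63 [ 0.1 -0.  -0.6]
-93 False 6.12 [-0.3 -0.3  0.3]
-84 False 6.54 [-0.8  0.5 -0.7]
-80 False 7.02 [ 0.4 -0.8  0.5] [0.5936 0.1031 0.2651]
-78 False 7.33 [0.7 0.4 0.3] [0.5986 0.104  0.265 ]
-76 False 7.65 [-4.9 -1.4  2.5] [0.6027 0.1051 0.2649]
-74 True 7.86 [-5.8 -2.5  5.9] [0.6032 0.1055 0.2641]
```

View pics/c_wrist.png

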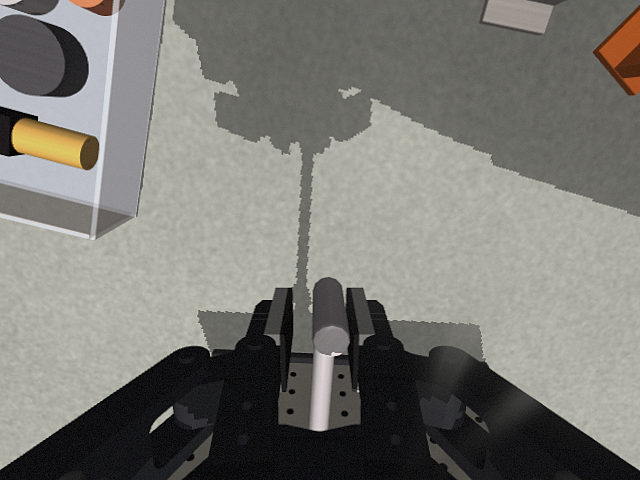

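The stop is reached: the pin rests on the right pad and the contact force jumps. I'll back off, lift away and measure the opened hook.

```bash
python3 - <<'E'
from plant import robot
from h import *
H=np.array([.5694,.241])
p=robot.observe()["tool_pos"]
a=np.radians(-76)
q=p-0.003*np.array([-np.sin(a),np.cos(a),0]) # back off tangentially
robot.line_to(list(q),vel=.03)
robot.set_gripper(.036)
q[2]=.33; robot.line_to(list(q),vel=.15)
# next: go toward above bracket
robot.move_pose([.5385,-.3138,.30],[180,0,180.8])
o=robot.observe();print(o["time"],o["tool_pos"].round(4),o["ft_force"].round(1))
for n in("top","side","wrist"): cv2.imwrite(f"pics/d_{n}.png",robot.grab_frame(n))
def z(n,x,y,w,h,s):
    i=cv2.imread(f"pics/d_{n}.png")[y:y+h,x:x+w]; cv2.imwrite(f"pics/dz_{n}.png",cv2.resize(i,None,fx=s,fy=s,interpolation=cv2.INTER_CUBIC))
z("top",120,170,160,160,3.75);z("side",220,100,130,110,6)
E
```

```text
10.625 [ 0.5389 -0.313   0.2999] [0.5 0.4 0.5]
```

View pics/dz_top.png

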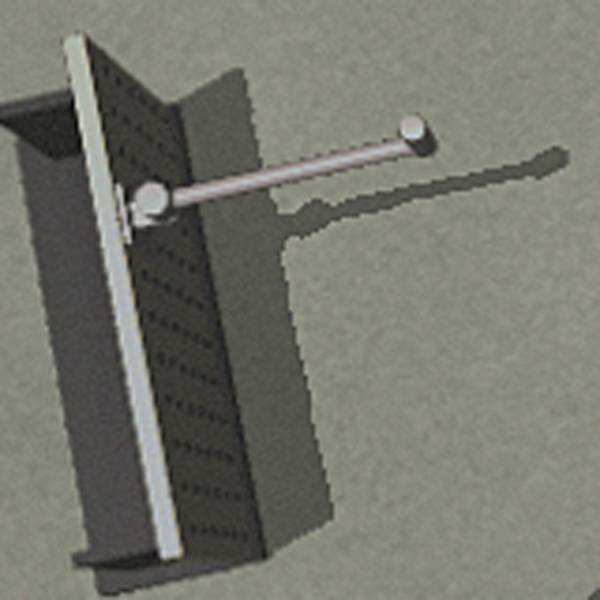

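View pics/dz_side.png

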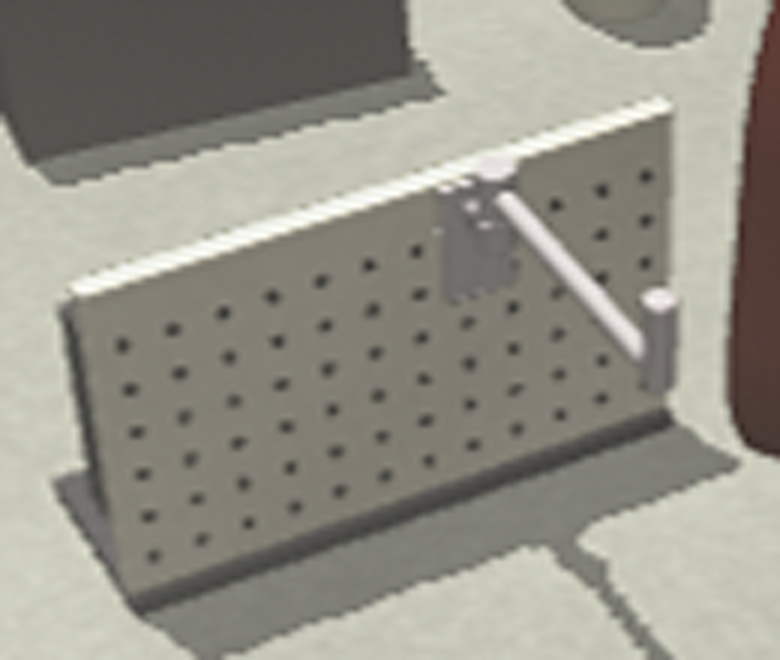

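View pics/d_wrist.png

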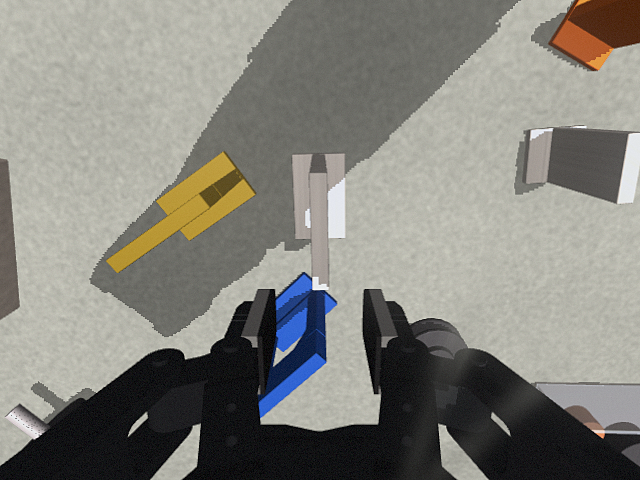

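```bash
python3 - <<'E'
from plant import robot
from h import *
T=robot.get_calibration("top");S=robot.get_calibration("side");W=robot.get_calibration("wrist")
P,e=tri([(T,(120+412/3.75,170+127/3.75)),(S,(220+659/6,100+299/6))]);print("pin",P,e)
Hh,e=tri([(T,(120+152/3.75,170+198/3.75)),(S,(220+494/6,100+168/6))]);print("hinge",Hh,e)
d=(P-Hh)[:2];print(np.hypot(*d),np.degrees(np.arctan2(d[1],d[0])))
print(proj(W,[[.4967,-.3078,.124],[.4964,-.320,.124],[.5805,-.3079,.124],[.5803,-.3189,.124]]).round(0))
i=robot.grab_frame("wrist")[140:310,240:400];cv2.imwrite("pics/e.png",cv2.resize(i,None,fx=3.5,fy=3.5,interpolation=cv2.INTER_CUBIC))
E
```

```text
pin [0.59828867 0.10337848 0.21370716] [0.00010377500015476802, 0.00010377500015476654]
hinge [0.56923483 0.24007889 0.18949919] [1.322767002337042e-05, 1.3227670023326906e-05]
0.13975380671524548 -78.00109509284069
[[328. 169.]
 [309. 168.]
 [325. 288.]
 [309. 287.]]
```

View pics/e.png

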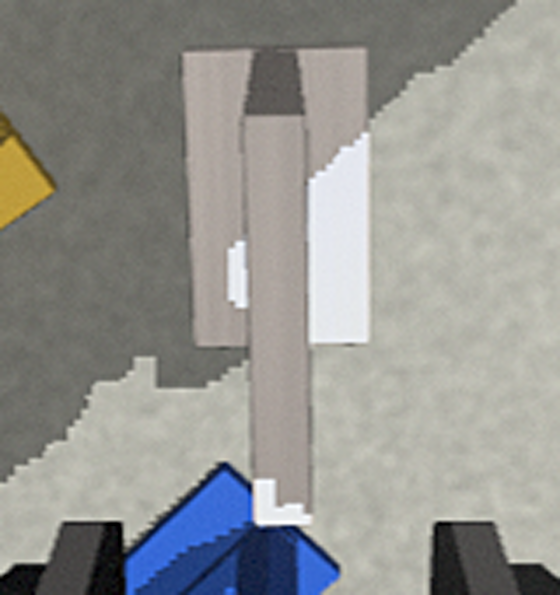

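Opened hook's direction is -78.0° against the board's -168.3°, so about 90°. The wrist view agrees on the bracket's bar to within about 2 mm. I'll refine from it and grasp.

```bash
python3 - <<'E'
from plant import robot
from h import *
W=robot.get_calibration("wrist");T=robot.get_calibration("top")
near=(318.6,172.8);far=(320.75,289.7)
for wp,tp in [(near,(310+399/3,150+328/3)),(far,(310+392/3,150+206/3))]: print(tri([(W,wp),(T,tp)]))
n=onz(W,near,.124);f=onz(W,far,.124);print(n,f,np.degrees(np.arctan2(*(f-n)[1::-1])))
c=(n+f)/2; th=np.degrees(np.arctan2(f[1]-n[1],f[0]-n[0]))
c=.5*c+.5*np.array([.5385,-.3138,.124]); yaw=180+th if abs(th)<3 else 180
print(c,yaw)
robot.move_pose([c[0],c[1],.26],[180,0,yaw])
g=robot.line_to([c[0],c[1],.124-.024+.073],vel=.12,guard=8)
print(g,robot.observe()["tool_pos"])
if not g:
    robot.set_gripper(0.0)
    o=robot.observe();print(o["time"],o["gripper_width"],o["ft_force"].round(1),o["tool_pos"])
cv2.imwrite("pics/f_wrist.png",robot.grab_frame("wrist"));cv2.imwrite("pics/f_side.png",cv2.resize(robot.grab_frame("side")[240:440,270:480],None,fx=3,fy=3))
E
```

```text
(array([ 0.49747834, -0.3135348 ,  0.12664257]), [0.0012513280570500122, 0.0012513280570499137])
(array([ 0.57862369, -0.31130846,  0.13174841]), [0.0004915604560533688, 0.000491560456053353])
[ 0.49913935 -0.31372548  0.124     ] [ 0.5820839  -0.31084532  0.124     ] 1.988738351922026
[ 0.53955581 -0.3130427   0.124     ] 181.98873835192202
False [ 0.53993221 -0.31339604  0.17414235]
12.3167 0.01077821430845459 [-0.   1.8  5.7] [ 0.53998603 -0.31324281  0.17414835]
```

View pics/f_wrist.png

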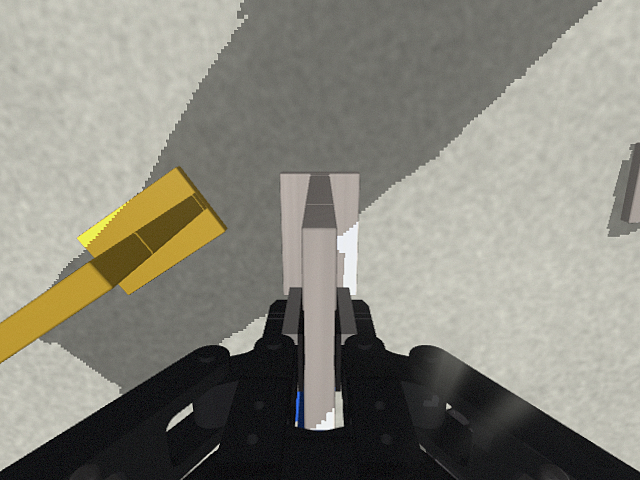

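View pics/f_side.png

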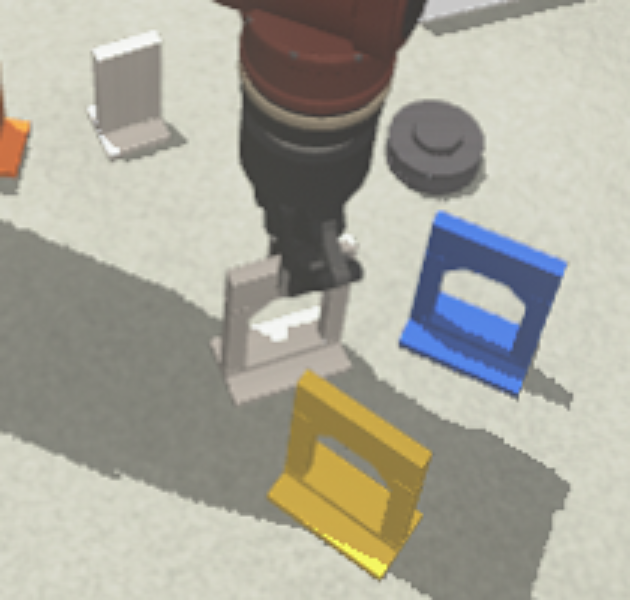

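Grasp holds: width is 10.8 mm on the 12 mm bar, with the fingers above the window. I'll lift and carry it to a point outside the pin, then check.

```bash
python3 - <<'E'
from plant import robot
from h import *
H=np.array([.5692,.2405]);a=np.radians(-78.1);u=np.array([np.cos(a),np.sin(a)])
p=robot.observe()["tool_pos"]
robot.line_to([p[0],p[1],.316],vel=.15)
q=H+.215*u
robot.line_to([q[0],q[1],.316],vel=.2,rotation=[180,0,-168.1])
o=robot.observe();print(o["time"],o["gripper_width"],o["ft_force"].round(1),o["tool_pos"],o["tcp_rot"])
for n in("top","side","wrist"): cv2.imwrite(f"pics/g_{n}.png",robot.grab_frame(n))
i=cv2.imread("pics/g_side.png")[90:250,220:400];cv2.imwrite("pics/gz_side.png",cv2.resize(i,None,fx=3.7,fy=3.7,interpolation=cv2.INTER_CUBIC))
E
```

```text
15.425 0.010583113079534502 [ 0.2  0.3 -3.1] [0.61347593 0.0293495  0.31596628] [-1.79991689e+02 -1.01668606e-02 -1.68158409e+02]
```

View pics/gz_side.png

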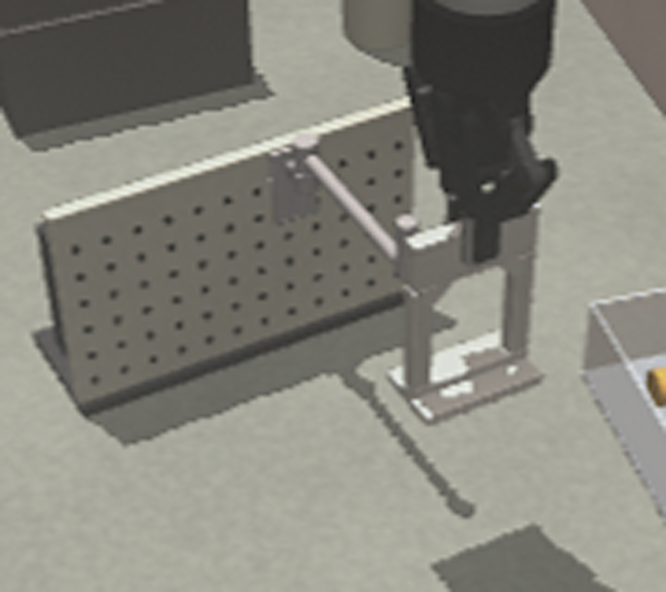

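View pics/g_wrist.png

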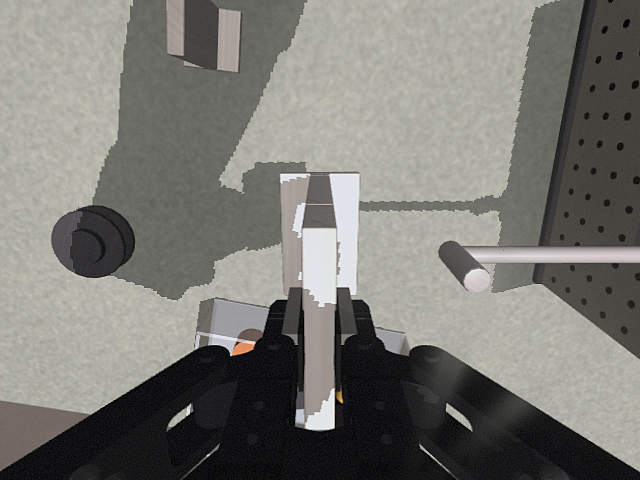

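View pics/g_top.png

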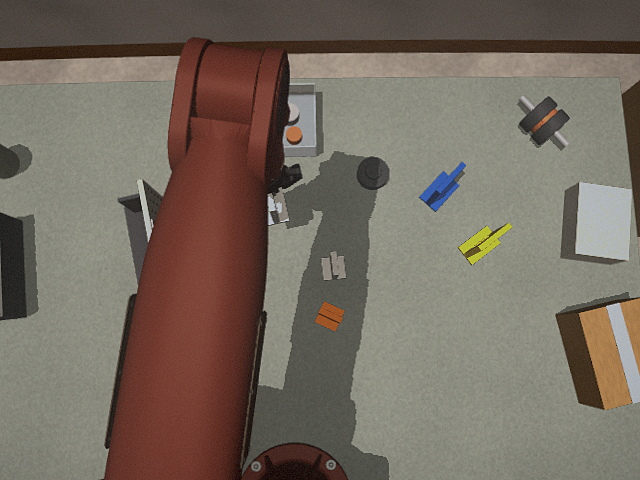

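The bracket is carried upright. In the wrist view (pin at (478,280), arm horizontal) the bar is square to the hook's arm. I'll check the pin's position from this view, then thread with a guard.

```bash
python3 - <<'E'
from plant import robot
from h import *
W=robot.get_calibration("wrist")
pin=onz(W,(477,280),.2137);print("pin",pin)
H=np.array([.5692,.2405]);a=np.radians(-78.1);u=np.array([np.cos(a),np.sin(a)]);n=np.array([-u[1],u[0]])
t=robot.observe()["tool_pos"]
print("lateral pin, tool:",(pin[:2]-H)@n,(t[:2]-H)@n,(pin[:2]-H)@u)
# bar ends (top face) in wrist picture, top at TCP-0.05
for uv in [(319,227),(320,429)]: 
    e=onz(W,uv,t[2]-.05);print("bar end lateral",(e[:2]-H)@n)
for r,v in ((.165,.08),(.115,.08),(.075,.08)):
    q=H+r*u
    g=robot.line_to([q[0],q[1],.316],vel=v,guard=5)
    o=robot.observe();print(r,g,o["time"],o["ft_force"].round(1),o["tool_pos"].round(4))
    if g: break
for k in("side","wrist"): cv2.imwrite(f"pics/h_{k}.png",robot.grab_frame(k))
i=cv2.imread("pics/h_side.png")[90:250,220:400];cv2.imwrite("pics/hz_side.png",cv2.resize(i,None,fx=3.7,fy=3.7,interpolation=cv2.INTER_CUBIC))
E
```

```text
pin [0.59884531 0.10587471 0.2137    ]
lateral pin, tool: 0.0012479086021483772 -0.00013633775807285605 0.1378450428184757
bar end lateral -0.04176861997408555
bar end lateral 0.041027081380200656
0.165 False 16.35 [ 0.5 -0.  -1.9] [0.6033 0.0791 0.316 ]
0.115 False 17.125 [-0.7  0.4 -2.5] [0.593 0.128 0.316]
0.075 False 17.775 [-0.3 -0.1 -2.5] [0.5846 0.1674 0.316 ]
```

View pics/hz_side.png

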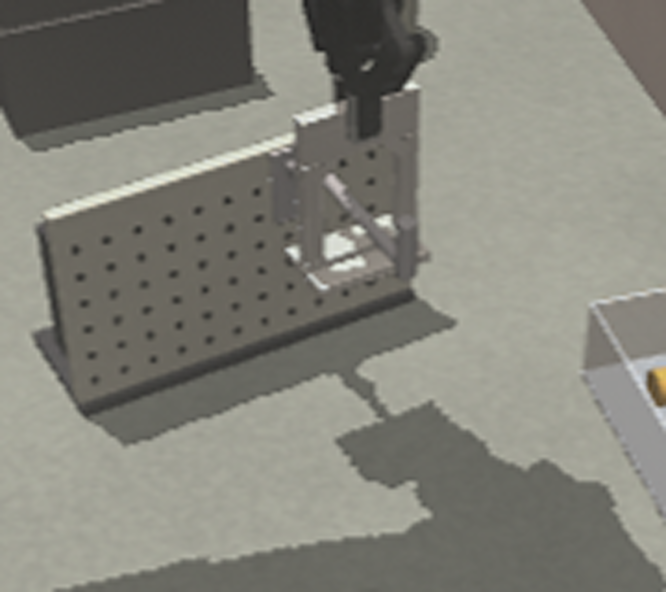

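View pics/h_wrist.png

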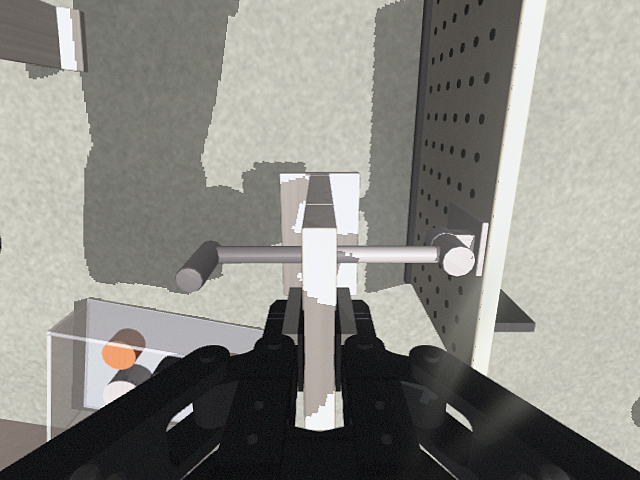

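The arm runs through the window between pin (190,275) and board. Lowering until contact.

```bash
python3 - <<'E'
from plant import robot
from h import *
p=robot.observe()["tool_pos"]
H=np.array([.5692,.2405]);a=np.radians(-78.1);q=H+.075*np.array([np.cos(a),np.sin(a)])
robot.line_to([q[0],q[1],.278],vel=.08,guard=5)
g=robot.line_to([q[0],q[1],.260],vel=.02,guard=4)
o=robot.observe();print(g,o["time"],o["ft_force"].round(1),o["torque"].round(2),o["tool_pos"].round(4))
for k in("side","wrist"): cv2.imwrite(f"pics/i_{k}.png",robot.grab_frame(k))
i=cv2.imread("pics/i_side.png")[90:250,220:400];cv2.imwrite("pics/iz_side.png",cv2.resize(i,None,fx=3.7,fy=3.7,interpolation=cv2.INTER_CUBIC))
E
```

```text
True 19.0583 [-1.  -0.7  5. ] [0.01 0.09 0.05] [0.5847 0.1671 0.2689]
```

View pics/iz_side.png

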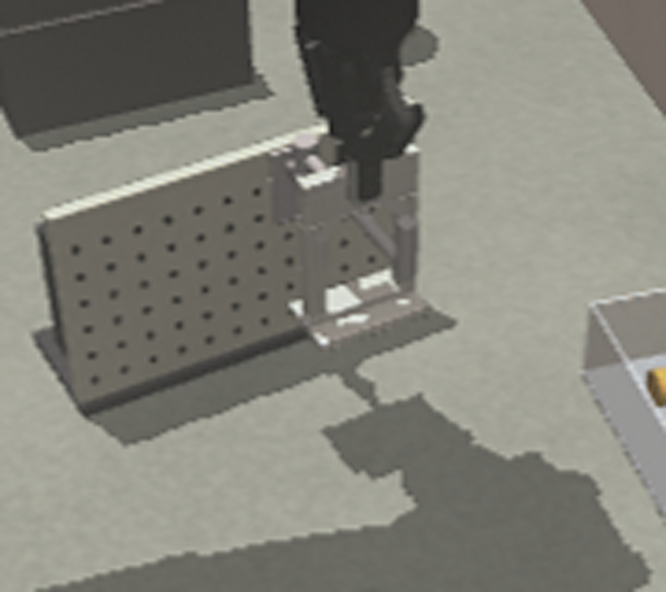

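View pics/i_wrist.png

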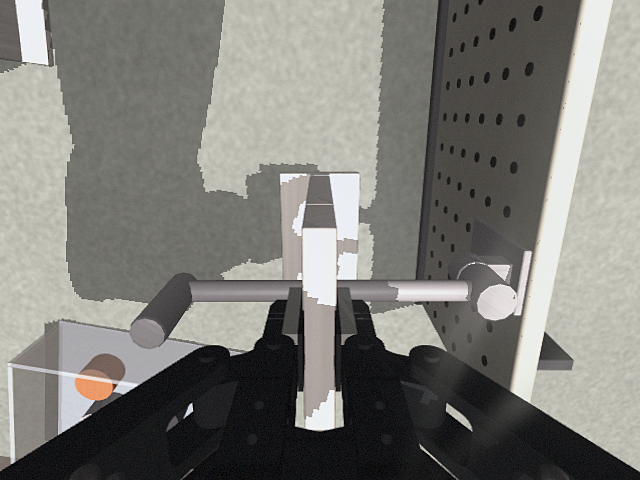

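Contact came at TCP z = 0.269, as predicted. Opening slightly, pausing, then rising.

```bash
python3 - <<'E'
from plant import robot
from h import *
robot.set_gripper(.034)
robot.pause(.3)
p=robot.observe()["tool_pos"]
g=robot.line_to([p[0],p[1],.30],vel=.06,guard=4);print(g)
if not g:
    robot.line_to([p[0],p[1],.36],vel=.15)
    robot.line_to([.50,-.02,.38],vel=.2)
o=robot.observe();print(o["time"],o["ft_force"].round(1),o["tool_pos"].round(4))
for k in("top","side","wrist"): cv2.imwrite(f"pics/j_{k}.png",robot.grab_frame(k))
i=cv2.imread("pics/j_side.png")[90:300,220:460];cv2.imwrite("pics/jz_side.png",cv2.resize(i,None,fx=2.8,fy=2.8,interpolation=cv2.INTER_CUBIC))
E
```

```text
False
22.2333 [ 0.1 -0.4 -0.2] [ 0.5001 -0.0194  0.3797]
```

View pics/jz_side.png

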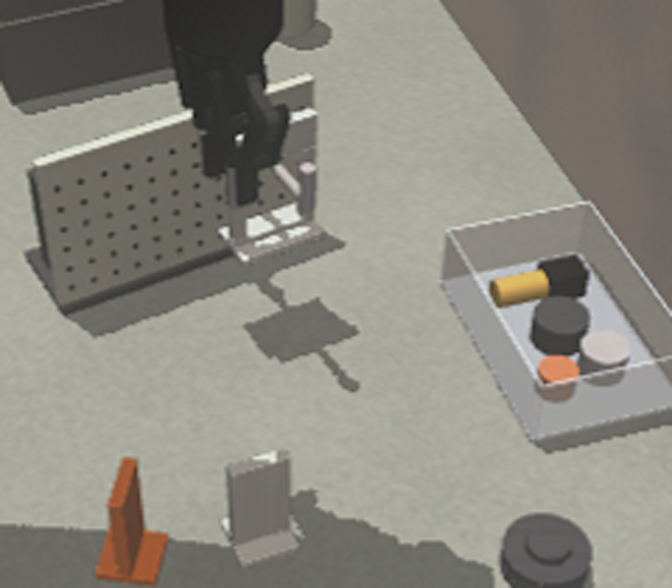

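View pics/j_top.png

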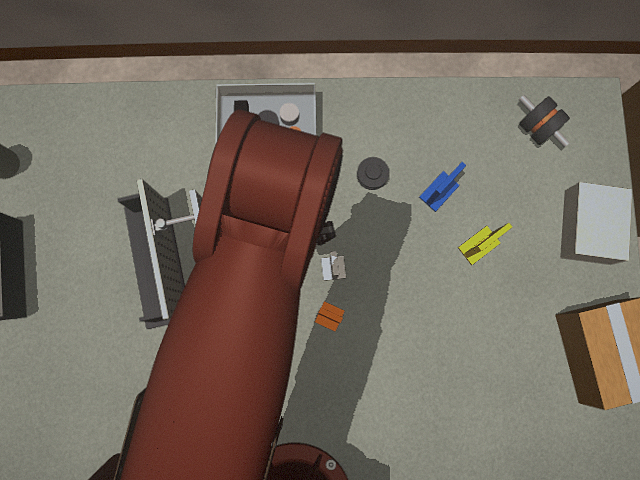

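It is hanging. I'll move the arm out of the views for a final check of the hook angle and the bracket.

```bash
python3 - <<'E'
from plant import robot
from h import *
robot.line_to([.46,-.16,.38],vel=.2)
o=robot.observe();print(o["time"],o["ft_force"].round(1))
for k in("top","side"): cv2.imwrite(f"pics/k_{k}.png",robot.grab_frame(k))
i=cv2.imread("pics/k_side.png")[100:210,220:350];cv2.imwrite("pics/kz_side.png",cv2.resize(i,None,fx=6,fy=6,interpolation=cv2.INTER_CUBIC))
i=cv2.imread("pics/k_top.png")[170:330,120:280];cv2.imwrite("pics/kz_top.png",cv2.resize(i,None,fx=3.75,fy=3.75,interpolation=cv2.INTER_CUBIC))
E
```

```text
23.2583 [-0.   0.6 -1.2]
```

View pics/kz_side.png

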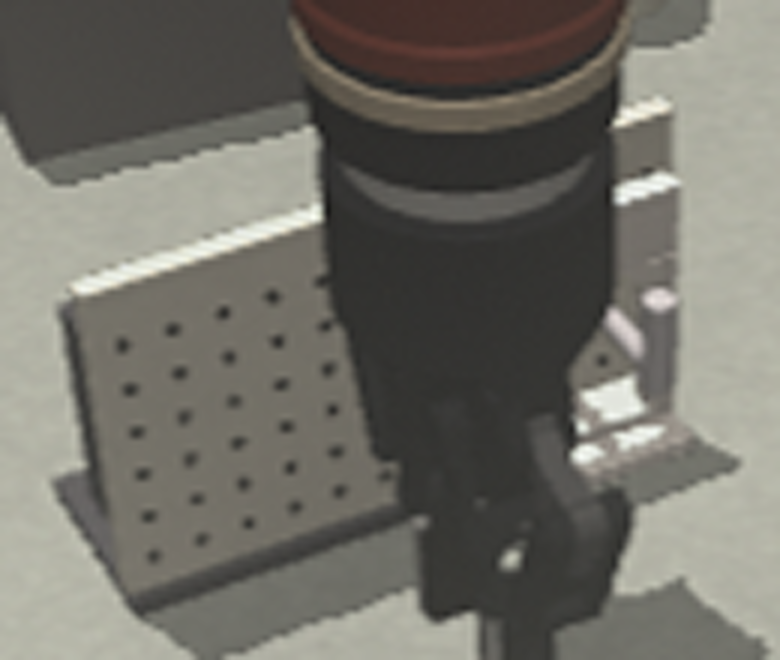

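View pics/kz_top.png

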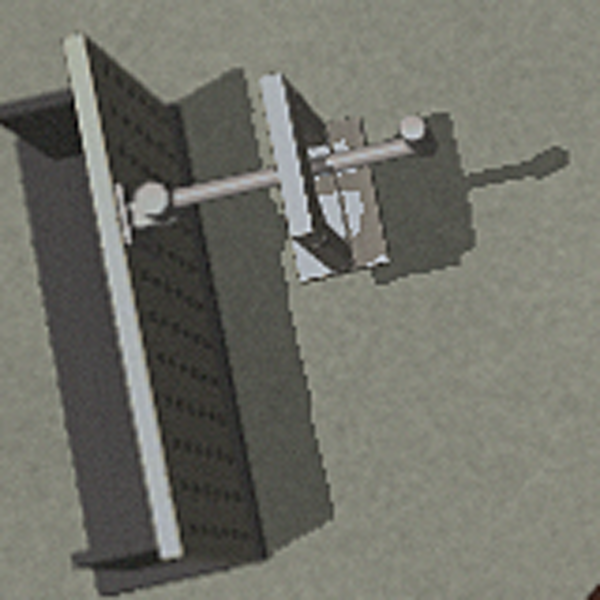

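The pin has not moved (zoomed top (412,127)), and the bracket hangs between it and the board. Handing in.

```bash
python3 - <<'E'
from plant import robot
from h import *
T=robot.get_calibration("top")
e=[onz(T,(120+x/3.75,170+y/3.75),.219) for x,y in((272,78),(303,235))]
H=np.array([.5692,.2405]);a=np.radians(-78.1);u=np.array([np.cos(a),np.sin(a)])
c=(e[0]+e[1])/2;d=e[1]-e[0];print(c,(c[:2]-H)@u,(c[:2]-H)@np.array([-u[1],u[0]]),np.hypot(*d[:2]))
robot.pause(.3);print(robot.observe()["time"]);print(robot.job_done())
E
```

```text
[0.58355873 0.16469506 0.219     ] 0.0771366497643827 -0.0015811461323613394 0.08195650388979255
23.6583
the job is handed in; nothing more can be done
None
```

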